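# Pack and screw down the loose foot of a tray stand

### The job

The adjustable foot of the steel tray stand hangs in the air. Slide the thin white plate on the wooden board until its end sticks out some 3 cm over the edge of the board nearest you, pinch it there and lift it off, and lay it flat on the bench under the foot, so that the whole sole is over it, and let go. Then turn the foot's wing knob clockwise until the sole just touches the plate: resting on it without pressing hard, and leave the other things on the bench undisturbed.

Things in the scene. Friction and masses are not known exactly. Their poses are not given: they have to be found in the camera images.
- board: Fixed wooden board on the bench, 220 (its x) x 260 (its y) x 40 mm thick. Origin: centre of its underside, on the bench. Its -x side, roughly facing the robot, is the edge nearest the robot. Starts anywhere within 30 mm in x and 80 mm in y, yaw up to 0.2 rad.
- board_near_edge (a point): Middle of the top rim of the board's edge nearest the robot (40 mm above the bench).
- plate: Loose flat white plastic plate, 130 (its x) x 55 (its y) x 5 mm thick, 50 g give or take 30 %, lying on the board, its long side roughly across the board's near edge. Origin: centre of its underside; z up. It slides on the board when its far end is pushed, and balances as long as less than half of it hangs over the edge.
- plate_near_end (a point): Middle of the plate's short end that starts nearest the robot, at half its thickness.
- stand: Fixed steel stand carrying oven trays. Origin: on the bench exactly under the axis of the adjustable foot, which hangs from a lug 75 (x) x 40 (y) mm, 38 to 50 mm above the bench. A bar leads from the lug along +y to the frame, which covers stand x -30 to 250, y 75 to 355 mm and is 36 to 84 mm high. The foot is open to the stand's -x (robot) and -y sides.
- sole_bottom (a point): Centre of the underside of the adjustable foot's round black rubber sole, 34 mm in diameter, 10 mm high, on the foot's axis. It starts 10 to 14 mm above the bench. The sole is springy: after touching, each further 1 mm of screwing presses about 7 N (20 N at 2.9 mm), while this point stays on the plate.
- knob_grip (a point): Point on the foot's axis at the height to grip the black wing knob (94 to 98 mm above the bench at the start; 84 mm above the sole's underside while the sole is not squashed). The wing is an upright bar along this point's x axis, 64 mm long, 12 mm thick, 34 mm high, from 22 mm below this point to 12 mm above; under it a round hub, 28 mm in diameter, 10 mm high.
- knob (a joint): Turn of the wing knob in rad, growing clockwise seen from above, 0 to 6.6, starting at 1.0 to 2.4. A full turn (6.28) lowers foot and knob 15 mm (steep thread). It stays where it is left; thread friction 0.1 N m. The unsquashed sole's underside is 16 mm above the bench at 0, when the bar lies along the stand's x axis.
- bowl: Bystander: small open steel bowl, 110 mm in diameter, 55 mm high. Origin: centre of its underside.
- brush: Bystander: pastry brush lying on the bench on the robot's side of the board. Origin: centre of its underside.
- jar: Bystander: closed glass jar, 56 mm in diameter, 90 mm high, to the right of the board. Origin: centre of its underside.
Things that resemble listed ones, but are neither listed nor needed, are in the scene too. Of the things shaped like the plate, the white one is meant.

How it is judged:
By the outcome, as a careful person would: the job done as asked, in the order asked, and still so for the second after the job is handed in, with the robot touching nothing.
It also fails if it takes over 72 s, if anything falls off the work surface, if the arm or the gripper's body presses on something with over 40 N, if the wrist force passes 120 N, or if a joint passes its speed limit or range.

### The arm

A 7-joint arm with a two-finger parallel gripper is mounted at the origin on the work surface. World frame = base frame: x ahead of the robot, y to its left, z up, the work surface at z = 0. Lengths are in m, angles in rad, forces in N, time in s.
With the tool pointing down it reaches from about 0.4 to 0.85 m from the base axis. Payload 10.4 kg.
Tool frame: the origin (TCP) lies between the finger pads; the fingertips stand manip.tcp_to_tips ahead of it and the grasp point (between the pads) lies 2 mm behind it (manip.tcp_to_tips is the distance from the TCP to the fingertips, in m); y points along the fingers, z is the direction in which the jaws open and shut, and the axes are right-handed (so a half turn about y gives the same grasp; the last joint's range is limited). The gripper opens to 85 mm and grips with 20 to 120 N. Pads are 22 mm wide; open, the fingers measure 114 mm over their backs; the gripper's body (76 mm by 85 mm) begins 54 mm behind the grasp point. The pads swing forward as they close: fully open they stand 13 mm farther back than shut.
Start: joints at [1.326, 0.332, -0.065, 1.46, 0.022, 1.35, -0.088], TCP at [0.138, -0.61, 0.248] pointing down, gripper open.
Joint ranges: [-2.6, 2.6], [-0.5, 2.12], [-1.47, 1.34], [0.16, 2.42], [-1.27, 4.41], [0.06, 2.06], [-2.6, 2.6]. Speed limits (rad/s): [2.22, 2.22, 2.79, 2.79, 3.14, 3.14, 3.14].

### API

Orientations are given as a unit quaternion [x, y, z, w].
In Python, from workcell import manip gives the robot as it stands. The module is installed in compiled form; this text tells all that it offers.
- The arm moves only by the tool move_arm, never from a script. Its argument "increments" is a list of rows, each an object with "offset": the shift along the tool's x, y, z in m, a list of three; "yaw": the turn about the tool's y in degrees; "jaw": the closure in counts, from 0 (fully open) to 255 (shut). In form: [{"offset": [tx, ty, tz], "yaw": yaw, "jaw": jaw}, ...]. A call has 1 to 10 rows; each row is the pose to reach, as a shift and turn from the pose measured when the call began, along the tool's axes at that moment; what a row does not reach only later rows make up. A row lasts 1/12 s, in which the tool goes at most 41.7 mm and 7.16 degrees, less where a joint would pass 70% of its speed; a pose out of reach is approached as far as the arm can. A call with a gripper value outside its range is refused whole. The fingers move at their own pace and stop on an object; "squeeze" is the grip in N (left out, the last holds). Time passes only in rows, so rows that repeat a pose let the fingers close. It gives the time, the measured TCP pose, the force and the opening at its end, in the units of the state.
- manip.get_obs(): the state, without advancing time (a new reading comes with each control period).
- manip.camera(name): name is "side" or "top"; returns a dict with "pixels" (480x640x3 uint8, red, green, blue), "depth" (480x640 float32, m along the optical axis (not along the pixel's ray), 0 where there is no reading), "intrinsics" (3x3 intrinsics, pixels), "R" (3x3) and "t" (3): a world point X has camera coordinates R X + t. Camera axes: x right, y down, z forward; pixel columns grow to the right and rows downward; lengths in m; the calibration is good to about 2 mm. A picture is of the moment at which its call begins.
- manip.hand_in(): hands the job in, once; it reports no verdict.
Trained networks look in a picture, given as the dict that the camera call returned (one of the last four; its "shot" number tells which), for a name from the list of things; names that differ only in an ending like _2 or _b are one class to them, and where a whole thing is asked for, a point or a joint stands for the part that bears it (a point fixed in the world has none). Each returns a list of dicts, best first, with "confidence" (0 to 1); they miss things now and then, are a little off and sometimes report something else, mostly with a low value. They report only what shows in the picture. A call takes as long as a camera call. They do not tell look-alikes from the thing itself.
- manip.recognise(picture, query): "bbox" ([left, top, right, bottom] in pixels, round what is visible of it).
- manip.spot_point(picture, query): "centre" ([column, row] in pixels: a listed point, or the origin of a listed thing).
The state is a dict: "clock": time; "joint_pos": joint angles; "joint_velocities": joint speeds; "tau": joint torques, N m; "position": TCP position; "ee_rot": TCP orientation; "ft_force": force on the tool from outside, world axes, zero at the start; "torque": the same for the moment, N m; "grip_width": opening from 0.0 (shut) to 1.0 (fully open).
Only numpy, scipy, OpenCV 4.12 (cv2) and the standard library are available. Lean on these libraries where they do the work, as an engineer would, in place of code of your own. Each camera call takes 0.05 s, during which the arm holds its last target. There are 200 camera calls.

## Working session

There is one attempt and no reset: what is moved stays moved. The work goes in short steps, Python scripts to look and compute and a tool call to move; the robot and the scene stay as the last step left them, time stands still between calls to the robot, and variables do not carry over. Pictures are saved under pics/ and viewed, about 8 in all and at most 12, crops included, and the job is handed in when it is done.

Besides the shell and the picture viewer there is one more tool, called after "Emit:" by a JSON object that holds its "fn" and its "kwargs". move_arm: Moves the arm, as the interface text tells. Its arguments: {"type":"object","properties":{"increments":{"type":"array","items":{"type":"object","properties":{"offset":{"type":"array","items":{"type":"number"}},"yaw":{"type":"number"},"jaw":{"type":"number"}}}},"squeeze":{"type":"number"}},"required":["increments"]}

```bash
mkdir -p pics; cat > h.py <<'E'
import numpy as np, cv2
from workcell import manip
def ray(c,px,z):
    K,R,t=c["intrinsics"],c["R"],c["t"]; C=-R.T@t
    d=R.T@np.linalg.inv(K)@np.array([px[0],px[1],1.]); s=(z-C[2])/d[2]; return C+s*d
def cloud(c):
    K,R,t=c["intrinsics"],c["R"],c["t"]; v,u=np.mgrid[:480,:640]; d=c["depth"]
    P=np.stack([(u-K[0,2])/K[0,0]*d,(v-K[1,2])/K[1,1]*d,d],-1); return (P-t)@R
def proj(c,X):
    q=c["intrinsics"]@(c["R"]@np.asarray(X)+c["t"]); return q[:2]/q[2]
def save(c,n): cv2.imwrite(f"pics/{n}.png",c["pixels"][:,:,::-1])
E
python3 - <<'E'
from h import *
np.set_printoptions(precision=4,suppress=True)
o=manip.get_obs(); print({k:np.round(v,3) for k,v in o.items()}, manip.tcp_to_tips)
for n in("top","side"):
    c=manip.camera(n); save(c,n+"0"); print(n,"cam",-c["R"].T@c["t"]); P=cloud(c)
    for q,z in [("board",0),("board_near_edge",.04),("plate",.04),("plate_near_end",.0425),("sole_bottom",.012),("knob_grip",.096),("stand",0),("bowl",0),("brush",0),("jar",0)]:
        for r in manip.spot_point(c,q)[:3]:
            print(q,np.round(r["centre"],1),round(r["confidence"],2),ray(c,r["centre"],z))
E
```

```text
{'clock': np.float64(0.0), 'joint_pos': array([ 1.326,  0.333, -0.065,  1.461,  0.022,  1.35 , -0.088]), 'joint_velocities': array([ 0.001, -0.001,  0.001,  0.001, -0.001,  0.001,  0.   ]), 'tau': array([ -0.   , -62.544,   0.049, -39.16 ,   0.016,   0.01 ,  -0.   ]), 'position': array([ 0.137, -0.609,  0.247]), 'ee_rot': array([-0.078,  0.703, -0.702,  0.078]), 'ft_force': array([ 0.05 ,  0.833, -0.877]), 'torque': array([ 0.052, -0.033,  0.045]), 'grip_width': np.float64(1.004)} 0.017
top cam [ 0.3262 -0.1728  1.1741]
board [366.2 236. ] 0.63 [ 0.5684 -0.2702  0.    ]
board [353.8 231.3] 0.38 [ 0.5799 -0.2455  0.    ]
board_near_edge [369.9 285.2] 0.97 [ 0.4619 -0.2663  0.04  ]
plate [354.6 231.5] 0.9 [ 0.5707 -0.2446  0.04  ]
plate [251.  338.7] 0.83 [ 0.3741 -0.0309  0.04  ]
plate [494.5 312.4] 0.45 [ 0.3938 -0.5019  0.04  ]
plate_near_end [357.3 260.9] 0.77 [ 0.5109 -0.2453  0.0425]
plate_near_end [261.2 369.8] 0.7 [ 0.3149 -0.0482  0.0425]
plate_near_end [334.5 115.9] 0.63 [ 0.8172 -0.2213  0.0425]
sole_bottom [223.2 162.3] 0.61 [0.7424 0.0166 0.012 ]
knob_grip [168.8 246.8] 0.
[... 341 characters left out ...]
2776  0.    ]
board_near_edge [395.2 255.4] 0.66 [ 0.4563 -0.2735  0.04  ]
plate [337.3 233.6] 0.93 [ 0.5826 -0.2412  0.04  ]
plate [348.3 368.7] 0.9 [ 0.3679 -0.0187  0.04  ]
plate [275.9 188.3] 0.67 [ 0.7776 -0.2544  0.04  ]
plate_near_end [364.5 247.3] 0.93 [ 0.515  -0.2475  0.0425]
plate_near_end [248.6 196. ] 0.57 [ 0.8033 -0.1944  0.0425]
plate_near_end [382.2 384.5] 0.55 [ 0.3068 -0.0327  0.0425]
knob_grip [217.2 336. ] 0.75 [0.5509 0.1025 0.096 ]
stand [222.2 363.4] 0.72 [0.5564 0.1056 0.    ]
bowl [195.  283.3] 0.56 [0.7332 0.0242 0.    ]
bowl [351.6 237.6] 0.49 [ 0.5745 -0.2809  0.    ]
brush [429. 306.] 0.8 [ 0.3471 -0.2427  0.    ]
jar [483.7 214.7] 0.72 [ 0.393  -0.5345  0.    ]
```

View pics/top0.png

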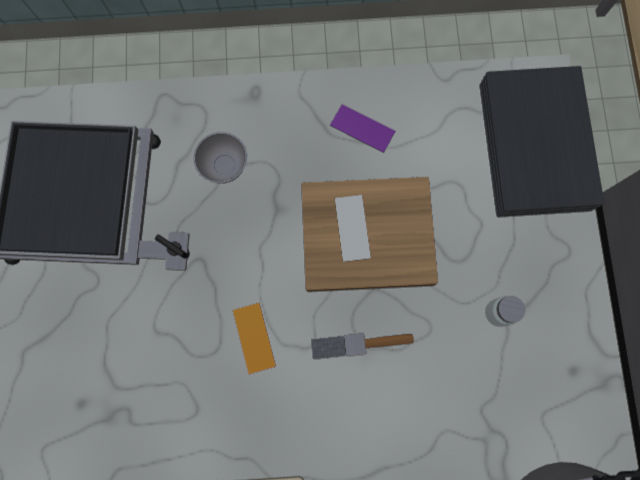

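View pics/side0.png

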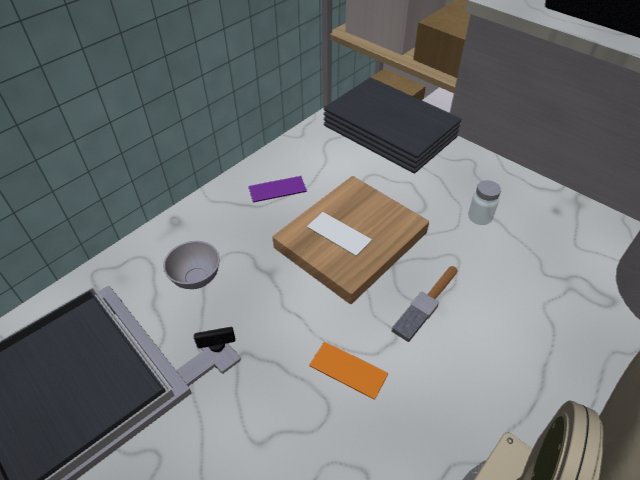

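The top view shows the white plate at (353,228) on the board, the knob at (172,247), the bowl at (220,158), the brush at (362,345) and the jar at (508,310). The orange plate at (254,338) and the purple one at (363,128) are decoys. Next I'll measure outlines.

```bash
cat > m.py <<'E'
from h import *
np.set_printoptions(precision=4,suppress=True)
def rect(c,mask,z):
    n,l,s,_=cv2.connectedComponentsWithStats(mask.astype(np.uint8)); i=1+np.argmax(s[1:,4])
    ct=max(cv2.findContours((l==i).astype(np.uint8),cv2.RETR_EXTERNAL,cv2.CHAIN_APPROX_NONE)[0],key=len)[:,0]
    W=np.array([ray(c,p,z)[:2] for p in ct],np.float32)
    (x,y),(w,h),a=cv2.minAreaRect(W); 
    if w<h: w,h,a=h,w,a+90
    a=(a+90)%180-90
    return np.array([x,y,w,h,a])
def plate(c,z,box):
    hsv=cv2.cvtColor(c["pixels"],cv2.COLOR_RGB2HSV); m=np.zeros((480,640),bool)
    x0,y0,x1,y1=box; m[y0:y1,x0:x1]=((hsv[...,1]<50)&(hsv[...,2]>110))[y0:y1,x0:x1]; return rect(c,m,z)
E
python3 - <<'E'
from m import *
for n,pb in(("top",(325,188,380,272)),("side",(300,205,380,262))):
    c=manip.camera(n); P=cloud(c); hsv=cv2.cvtColor(c["pixels"],cv2.COLOR_RGB2HSV)
    print(n,"plate x,y,L,W,ang",plate(c,.045,pb))
    b=(P[...,2]>.03)&(P[...,2]<.055)&(P[...,0]>.38)&(P[...,0]<.75)&(P[...,1]<-.08)&(P[...,1]>-.46)
    print("board",rect(c,b,.0405), "topz",np.median(P[b][:,2]))
    near=(abs(P[...,0]-.553)<.06)&(abs(P[...,1]-.105)<.06)
    k=near&(P[...,2]>.08)&(P[...,2]<.13); print("knob z",np.percentile(P[k][:,2],[5,50,95]) , rect(c,k,np.percentile(P[k][:,2],80)))
    lg=near&(P[...,2]>.042)&(P[...,2]<.056); Q=P[lg]; print("lug",Q.min(0),Q.max(0),np.median(Q,0), rect(c,lg|k,.05))
    fr=(P[...,2]>.07)&(P[...,2]<.1)&(P[...,1]>.17)&(P[...,0]<.9); print("frame",rect(c,fr,.084),P[fr].min(0),P[fr].max(0))
    for nm,x,y,r in(("bowl",.735,.02,.08),("brush",.35,-.24,.13),("jar",.395,-.53,.05)):
        s=(abs(P[...,0]-x)<r)&(abs(P[...,1]-y)<r)&(P[...,2]>.008); 
        if nm=="brush": s&=(P[...,0]<.42)
        Q=P[s]; print(nm,np.percentile(Q,1,0),np.percentile(Q,99,0))
E
```

```text
top plate x,y,L,W,ang [ 0.5786 -0.2403  0.1312  0.0561  2.9847]
board [ 0.5668 -0.2707  0.2588  0.2201 89.0149] topz 0.03968375025837857
knob z [0.0905 0.1051 0.1093] [ 0.5506  0.1038  0.0709  0.0121 53.6795]
lug [0.5139 0.0844 0.042 ] [0.5923 0.165  0.0559] [0.5533 0.1176 0.049 ] [ 0.5543  0.1261  0.0809  0.0755 84.3853]
frame [ 0.6842  0.3151  0.2704  0.2526 -6.2214] [0.5396 0.1799 0.07  ] [0.8346 0.4443 0.0888]
bowl [ 0.6864 -0.0347  0.0083] [0.79   0.068  0.0576]
brush [ 0.3262 -0.3376  0.0114] [ 0.369  -0.147   1.1741]
jar [ 0.368  -0.5417  0.0122] [ 0.4202 -0.4917  0.094 ]
side plate x,y,L,W,ang [ 0.5798 -0.2416  0.1303  0.057   3.2013]
board [ 0.5673 -0.2686  0.2656  0.2237 89.0162] topz 0.04096197526019853
knob z [0.0826 0.1018 0.1084] [ 0.5484  0.11    0.0646  0.0295 56.2025]
lug [0.5169 0.0867 0.042 ] [0.5854 0.1649 0.0551] [0.5475 0.1249 0.0502] [ 0.5638  0.118   0.0953  0.0887 57.647 ]
frame [ 0.6812  0.2984  0.2745  0.2096 -6.233 ] [0.5404 0.1795 0.07  ] [0.8291 0.4475 0.0878]
bowl [ 0.6885 -0.0365  0.0085] [0.792  0.0662 0.0575]
brush [ 0.3312 -0.3395  0.0093] [ 0.3713 -0.1456  0.0233]
jar [ 0.3697 -0.5419  0.0096] [ 0.4208 -0.4923  0.0935]
```

```bash
cat > g.py <<'E'
import sys,numpy as np
from workcell import manip
from scipy.spatial.transform import Rotation as Ro
o=manip.get_obs(); R=Ro.from_quat(o["ee_rot"]).as_matrix(); p=o["position"]
a=np.degrees(np.arctan2(R[1,0],R[0,0]))
print("t %.2f pos"%o["clock"],np.round(p,4),"toolx ang %.2f"%a,"tilt",np.round(R[:,1],4),"F",np.round(o["ft_force"],1),"T",np.round(o["torque"],2),"w %.3f"%o["grip_width"],"q",np.round(o["joint_pos"],2))
v=[float(s) for s in sys.argv[1:]]
for i in range(0,len(v),4):
    t=np.array(v[i:i+3]); print("offset",np.round(R.T@(t-p),4),"yaw %.2f"%(((a-v[i+3])+180)%360-180))
E
python3 g.py .668 -.236 .20 183
```

```text
t 1.20 pos [ 0.1375 -0.6097  0.2483] toolx ang -167.29 tilt [ 0.e+00 -1.e-04 -1.e+00] F [-0.1 -0.2 -0. ] T [ 0.06 -0.01 -0.02] w 0.999 q [ 1.33  0.33 -0.06  1.46  0.02  1.35 -0.09]
offset [-0.5997  0.0483 -0.2479] yaw 9.71
```

Emit:
{"fn": "move_arm", "kwargs": {"increments": [{"offset":[-0.035,0.003,-0.0145],"yaw":1,"jaw":225},{"offset":[-0.07,0.006,-0.029],"yaw":2,"jaw":225},{"offset":[-0.105,0.009,-0.0434],"yaw":3,"jaw":225},{"offset":[-0.14,0.012,-0.058],"yaw":4,"jaw":225},{"offset":[-0.175,0.014,-0.0723],"yaw":5,"jaw":225},{"offset":[-0.21,0.017,-0.0868],"yaw":6,"jaw":225},{"offset":[-0.245,0.02,-0.101],"yaw":7,"jaw":225},{"offset":[-0.28,0.0225,-0.1157],"yaw":8,"jaw":225},{"offset":[-0.315,0.025,-0.13],"yaw":9,"jaw":225},{"offset":[-0.35,0.028,-0.145],"yaw":9.7,"jaw":225}]}}

```text
clock: 2.03
position: [0.4484, -0.3901, 0.2205]
ee_rot: [0.018, -0.707, 0.707, -0.018]
ft_force: [0.1, -0.9, 0.3]
grip_width: 0.118
```

```bash
python3 g.py .668 -.236 .14 183 .668 -.236 .09 183
```

```text
t 2.03 pos [ 0.4484 -0.3901  0.2205] toolx ang -177.06 tilt [ 4.e-04 -5.e-04 -1.e+00] F [ 0.1 -0.9  0.3] T [-0.04 -0.04  0.03] w 0.118 q [ 0.86  0.29 -0.27  1.57  0.08  1.28 -0.94]
offset [-0.2272  0.0806 -0.1427] yaw -0.06
offset [-0.2272  0.1306 -0.1427] yaw -0.06
```

Emit:
{"fn": "move_arm", "kwargs": {"increments": [{"offset":[-0.033,0.011,-0.02],"yaw":0,"jaw":225},{"offset":[-0.066,0.023,-0.041],"yaw":0,"jaw":225},{"offset":[-0.099,0.035,-0.062],"yaw":0,"jaw":225},{"offset":[-0.132,0.046,-0.083],"yaw":0,"jaw":225},{"offset":[-0.165,0.058,-0.104],"yaw":0,"jaw":225},{"offset":[-0.198,0.07,-0.125],"yaw":0,"jaw":225},{"offset":[-0.227,0.08,-0.1427],"yaw":0,"jaw":225},{"offset":[-0.227,0.105,-0.1427],"yaw":0,"jaw":225},{"offset":[-0.227,0.13,-0.1427],"yaw":0,"jaw":225},{"offset":[-0.227,0.13,-0.1427],"yaw":0,"jaw":225}]}}

```text
clock: 2.87
position: [0.6653, -0.2347, 0.0846]
ee_rot: [-0.021, 0.708, -0.706, 0.016]
ft_force: [-1.4, -0.4, -0.9]
grip_width: 0.116
```

```bash
python3 - <<'E'
from m import *
c=manip.camera("side"); save(c,"s1"); P=cloud(c); print(plate(c,.045,(300,205,380,262)))
g=(abs(P[...,0]-.668)<.03)&(abs(P[...,1]+.236)<.06)&(P[...,2]>.05)&(P[...,2]<.2); print(np.percentile(P[g],[0.5,2,98],axis=0))
E
python3 g.py .668 -.236 .06 183
```

```text
[ 0.5799 -0.2414  0.1309  0.0575  3.4458]
[[ 0.6457 -0.293   0.0709]
 [ 0.6474 -0.2899  0.0767]
 [ 0.6749 -0.1791  0.1967]]
t 2.92 pos [ 0.666  -0.2357  0.0876] toolx ang -177.05 tilt [-5.e-03  9.e-04 -1.e+00] F [-0.6 -0.4  1.1] T [-0.01 -0.01 -0.01] w 0.124 q [ 0.49  0.65 -0.32  1.37  0.21  1.16 -1.37]
offset [-0.0021  0.0276  0.0004] yaw -0.05
```

View pics/s1.png

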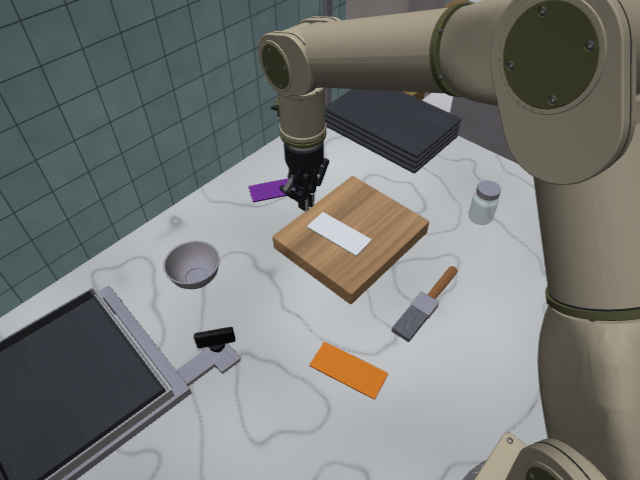

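The side view shows the gripper over the far end of the board at (305,200), just clear of the plate at (338,233). Its tips are at z ≈ 0.071, which matches TCP minus 17 mm.

Emit:
{"fn": "move_arm", "kwargs": {"increments": [{"offset":[-0.002,0.014,0],"yaw":0,"jaw":225},{"offset":[-0.002,0.024,0],"yaw":0,"jaw":225},{"offset":[-0.002,0.028,0],"yaw":0,"jaw":225},{"offset":[-0.002,0.0285,0],"yaw":0,"jaw":225},{"offset":[-0.002,0.0285,0],"yaw":0,"jaw":225},{"offset":[-0.002,0.0285,0],"yaw":0,"jaw":225}]}}

```text
clock: 3.42
position: [0.6683, -0.2358, 0.0601]
ee_rot: [-0.019, 0.707, -0.707, 0.017]
ft_force: [-0.6, -0.1, 0.0]
grip_width: 0.12
```

```bash
python3 g.py .570 -.240 .059 183
```

```text
t 3.42 pos [ 0.6683 -0.2358  0.0601] toolx ang -177.06 tilt [-3.8e-03  5.0e-04 -1.0e+00] F [-0.6 -0.1  0. ] T [ 0.01 -0.06  0.01] w 0.120 q [ 0.49  0.68 -0.31  1.38  0.22  1.12 -1.38]
offset [ 0.0984  0.0014 -0.0008] yaw -0.06
```

Emit:
{"fn": "move_arm", "kwargs": {"increments": [{"offset":[0.01,0.0012,0],"yaw":0,"jaw":225},{"offset":[0.02,0.0012,0],"yaw":0,"jaw":225},{"offset":[0.03,0.0012,0],"yaw":0,"jaw":225},{"offset":[0.04,0.0012,0],"yaw":0,"jaw":225},{"offset":[0.05,0.0012,0],"yaw":0,"jaw":225},{"offset":[0.06,0.0012,0],"yaw":0,"jaw":225},{"offset":[0.068,0.0012,0],"yaw":0,"jaw":225},{"offset":[0.076,0.0012,0],"yaw":0,"jaw":225},{"offset":[0.084,0.0012,0],"yaw":0,"jaw":225},{"offset":[0.09,0.0012,0],"yaw":0,"jaw":225}]}}

```text
clock: 4.25
position: [0.5783, -0.2406, 0.0599]
ee_rot: [-0.019, 0.707, -0.707, 0.017]
ft_force: [2.7, 0.5, 2.1]
grip_width: 0.118
```

```bash
python3 - <<'E'
from m import *
c=manip.camera("side"); save(c,"s2")
for r in manip.spot_point(c,"plate_near_end")[:3]: print(r["centre"],r["confidence"],ray(c,r["centre"],.0425))
for r in manip.spot_point(c,"plate")[:3]: print(r["centre"],r["confidence"],ray(c,r["centre"],.040))
E
python3 g.py .570 -.240 .059 183
```

```text
[380.1, 383.8] 0.8 [ 0.3101 -0.0314  0.0425]
[396.1, 268.1] 0.73 [ 0.4346 -0.2464  0.0425]
[252.2, 193.8] 0.63 [ 0.8025 -0.2046  0.0425]
[277.6, 187.1] 0.8 [ 0.7776 -0.2598  0.04  ]
[351.7, 366.6] 0.78 [ 0.366  -0.0255  0.04  ]
[368.9, 253.8] 0.61 [ 0.4988 -0.2416  0.04  ]
t 4.40 pos [ 0.5782 -0.2405  0.0595] toolx ang -177.08 tilt [-3.6e-03  3.0e-04 -1.0e+00] F [ 0.4 -0.2 -0.2] T [-0.03 -0.02  0.02] w 0.117 q [ 0.58  0.52 -0.33  1.63  0.19  1.02 -1.33]
offset [ 0.0082  0.0005 -0.001 ] yaw -0.08
```

View pics/s2.png

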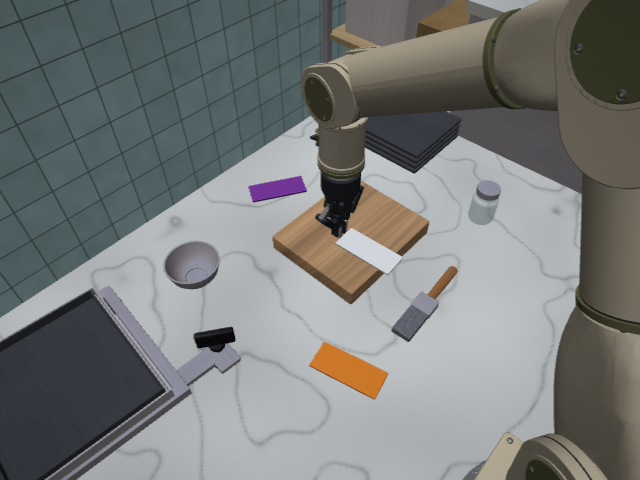

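The plate has slid and its near end at (396,268) hangs about 22 mm over the edge. It needs another 8 mm.

Emit:
{"fn": "move_arm", "kwargs": {"increments": [{"offset":[0.004,0,0],"yaw":0,"jaw":225},{"offset":[0.008,0,0],"yaw":0,"jaw":225},{"offset":[0.008,0,0],"yaw":0,"jaw":225},{"offset":[-0.005,0,0],"yaw":0,"jaw":225},{"offset":[-0.015,-0.005,0],"yaw":0,"jaw":225},{"offset":[-0.02,-0.035,0],"yaw":0,"jaw":200},{"offset":[-0.02,-0.07,0],"yaw":0,"jaw":150},{"offset":[-0.02,-0.1,0],"yaw":0,"jaw":80},{"offset":[0.01,-0.11,0],"yaw":0,"jaw":60},{"offset":[0.04,-0.11,0],"yaw":0,"jaw":60}]}}

```text
clock: 5.23
position: [0.5404, -0.2423, 0.1727]
ee_rot: [0.018, -0.706, 0.707, -0.019]
ft_force: [0.0, -0.6, -0.4]
grip_width: 0.757
```

```bash
python3 - <<'E'
from m import *
for n in("side","top"):
  c=manip.camera(n)
  for r in manip.spot_point(c,"plate_near_end")[:3]: print(n,r["centre"],r["confidence"],ray(c,r["centre"],.0425))
  for r in manip.spot_point(c,"plate")[:3]: print(r["centre"],r["confidence"],ray(c,r["centre"],.040))
  P=cloud(c); im=c["pixels"].astype(int)
  # white plate above board height
  m=(P[...,2]>.03)&(P[...,2]<.06)&(P[...,0]>.39)&(P[...,0]<.58)&(P[...,1]<-.19)&(P[...,1]>-.3)&(im.max(2)-im.min(2)<30)&(im.max(2)>120)
  if m.sum()>50: print("seg",rect(c,m,.045),m.sum())
E
python3 g.py .440 -.246 .155 183
```

```text
side [248.9, 196.4] 0.95 [ 0.8019 -0.194   0.0425]
side [401.0, 269.8] 0.75 [ 0.4248 -0.2494  0.0425]
side [381.2, 384.9] 0.57 [ 0.3076 -0.0311  0.0425]
[372.2, 254.5] 0.94 [ 0.4926 -0.2446  0.04  ]
[278.2, 188.0] 0.83 [ 0.7744 -0.2586  0.04  ]
[347.8, 368.3] 0.74 [ 0.369  -0.0187  0.04  ]
seg [ 0.4937 -0.2457  0.1306  0.0575  2.6491] 1394
top [263.2, 369.2] 0.73 [ 0.3157 -0.052   0.0425]
top [332.5, 115.2] 0.65 [ 0.819  -0.2172  0.0425]
top [167.7, 244.1] 0.38 [0.5689 0.1261 0.0425]
[251.6, 340.3] 0.96 [ 0.371  -0.0319  0.04  ]
[361.2, 126.4] 0.89 [ 0.7915 -0.2748  0.04  ]
t 5.53 pos [ 0.5392 -0.2424  0.1695] toolx ang -177.05 tilt [-3.4e-03  6.0e-04 -1.0e+00] F [ 1.   0.9 -0.1] T [ 0.01 -0.04  0.  ] w 0.770 q [ 0.63  0.34 -0.35  1.64  0.12  1.19 -1.27]
offset [ 0.0992  0.0148 -0.0014] yaw -0.05
```

Emit:
{"fn": "move_arm", "kwargs": {"increments": [{"offset":[0.03,0.004,-0.001],"yaw":0,"jaw":60},{"offset":[0.06,0.008,-0.002],"yaw":0,"jaw":60},{"offset":[0.085,0.012,-0.001],"yaw":0,"jaw":60},{"offset":[0.097,0.0148,0.0005],"yaw":0.3,"jaw":60},{"offset":[0.0982,0.05,0.0005],"yaw":0.3,"jaw":60},{"offset":[0.0982,0.07,0.0005],"yaw":0.3,"jaw":60},{"offset":[0.0982,0.07,0.0005],"yaw":0.3,"jaw":60}]}}

```text
clock: 6.12
position: [0.4392, -0.2465, 0.096]
ee_rot: [-0.02, 0.708, -0.705, 0.014]
ft_force: [-0.4, 0.5, -0.2]
grip_width: 0.767
```

```bash
python3 - <<'E'
from m import *
o=manip.get_obs()["position"]
c=manip.camera("side"); save(c,"s3"); P=cloud(c)
for s in (-1,1):
  g=(abs(P[...,0]-o[0])<.018)&(abs(P[...,1]-o[1]-s*.04)<.02)&(P[...,2]>.052)&(P[...,2]<.2); Q=P[g]; print(s,len(Q),np.sort(Q[:,2])[[0,3,8,15]], np.percentile(Q[Q[:,2]<.1],[2,98],axis=0))
E
python3 g.py .441 -.248 .055 182.7
```

```text
-1 220 [0.0863 0.0876 0.0888 0.0914] [[ 0.4312 -0.2856  0.0871]
 [ 0.4506 -0.2779  0.0998]]
1 533 [0.0867 0.0913 0.0934 0.0966] [[ 0.4275 -0.2138  0.0875]
 [ 0.4439 -0.2013  0.0997]]
t 6.17 pos [ 0.4404 -0.2469  0.0982] toolx ang -177.30 tilt [-0.0067  0.0031 -1.    ] F [0.1 0.3 0.1] T [0.02 0.   0.02] w 0.768 q [ 0.73  0.24 -0.34  1.92  0.09  1.   -1.18]
offset [-0.0009  0.0432  0.0013] yaw 0.00
```

View pics/s3.png

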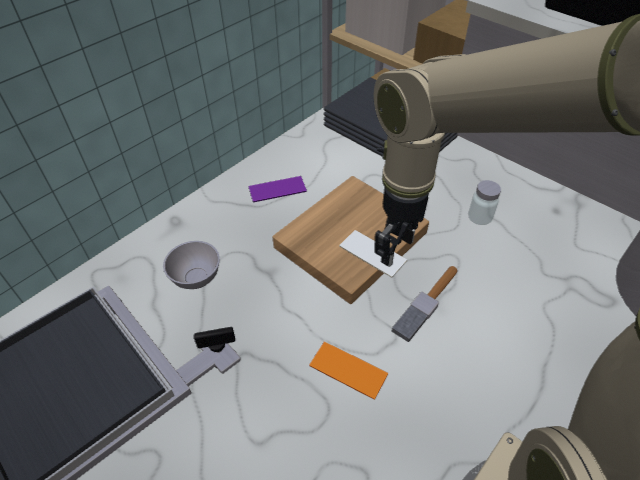

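The open jaws straddle the overhanging end at (395,250). Their tips are about 11.5 mm below the TCP at this opening, so I'll descend with that in mind.

Emit:
{"fn": "move_arm", "kwargs": {"increments": [{"offset":[-0.001,0.02,0.001],"yaw":0,"jaw":60},{"offset":[-0.001,0.035,0.001],"yaw":0,"jaw":60},{"offset":[-0.001,0.045,0.001],"yaw":0,"jaw":60},{"offset":[-0.001,0.0476,0.001],"yaw":0,"jaw":60},{"offset":[-0.001,0.0476,0.001],"yaw":0,"jaw":60},{"offset":[-0.001,0.0476,0.001],"yaw":0,"jaw":60}], "squeeze": 45}}

```text
clock: 6.67
position: [0.4419, -0.2479, 0.0516]
ee_rot: [-0.019, 0.708, -0.706, 0.015]
ft_force: [-0.3, 0.7, 0.6]
grip_width: 0.759
```

```bash
python3 g.py .441 -.248 .0505 182.7
```

```text
t 6.67 pos [ 0.4419 -0.2479  0.0516] toolx ang -177.28 tilt [-0.0055  0.0026 -1.    ] F [-0.3  0.7  0.6] T [0.01 0.   0.03] w 0.759 q [ 0.71  0.31 -0.33  1.95  0.13  0.9  -1.2 ]
offset [0.0009 0.0011 0.0001] yaw 0.02
```

Now I'll close the jaws on the plate.

Emit:
{"fn": "move_arm", "kwargs": {"increments": [{"offset":[0,0.001,0],"yaw":0,"jaw":120},{"offset":[0,0.001,0],"yaw":0,"jaw":150},{"offset":[0,0.001,0],"yaw":0,"jaw":150},{"offset":[0,0.001,0],"yaw":0,"jaw":150},{"offset":[0,0.001,0],"yaw":0,"jaw":150},{"offset":[0,0.001,0],"yaw":0,"jaw":150}], "squeeze": 45}}

```text
clock: 7.17
position: [0.4427, -0.2483, 0.052]
ee_rot: [-0.018, 0.707, -0.706, 0.015]
ft_force: [-2.1, 0.3, 6.1]
grip_width: 0.621
```

```bash
python3 g.py .441 -.248 .1 182.7
```

```text
t 7.17 pos [ 0.4427 -0.2483  0.052 ] toolx ang -177.29 tilt [-0.0038  0.0016 -1.    ] F [-2.1  0.3  6.1] T [ 0.21  0.12 -0.02] w 0.621 q [ 0.71  0.31 -0.33  1.95  0.13  0.9  -1.2 ]
offset [ 0.0019 -0.048  -0.0004] yaw 0.01
```

Emit:
{"fn": "move_arm", "kwargs": {"increments": [{"offset":[0,-0.004,0],"yaw":0,"jaw":150},{"offset":[0,-0.014,0],"yaw":0,"jaw":150},{"offset":[0,-0.03,0],"yaw":0,"jaw":150},{"offset":[0,-0.05,0],"yaw":0,"jaw":150},{"offset":[0,-0.07,0],"yaw":0,"jaw":150},{"offset":[0,-0.085,0],"yaw":0,"jaw":150},{"offset":[0,-0.085,0],"yaw":0,"jaw":150}]}}

```text
clock: 7.75
position: [0.4448, -0.2492, 0.1412]
ee_rot: [0.016, -0.706, 0.707, -0.017]
ft_force: [-0.2, 0.9, 0.8]
grip_width: 0.626
```

```bash
cat >> m.py <<'E'
def held(n):
    o=manip.get_obs()["position"]; c=manip.camera(n); P=cloud(c); im=c["pixels"].astype(int)
    m=(abs(P[...,2]-o[2]+.01)<.022)&(np.hypot(P[...,0]-o[0],P[...,1]-o[1])<.15)&(im.max(2)-im.min(2)<30)&(im.max(2)>110)
    Q=P[m]; A=np.c_[Q[:,:2]-o[:2],np.ones(len(Q))]; s=np.linalg.lstsq(A,Q[:,2],rcond=None)[0]
    r=np.median(abs(A@s-Q[:,2])); print(n,len(Q),"slope",s[:2],"plate top at tcp rel z",s[2]-o[2],"res",r,"rect",rect(c,m,np.median(Q[:,2]))); return c,P,m
E
python3 - <<'E'
from m import *
c,P,m=held("side"); save(c,"s4"); held("top")
E
python3 g.py .46 -.1 .13 240
```

```text
side 983 slope [ 0.0049 -0.0138] plate top at tcp rel z -0.006737876809325388 res 0.0009273532117441419 rect [ 0.5109 -0.2452  0.1001  0.0577  2.9394]
top 42 slope [-0.0695 -0.0067] plate top at tcp rel z -0.00033851156427303075 res 0.0014189233733508805 rect [ 0.5466 -0.219   0.0206  0.0073 -4.0493]
t 7.85 pos [ 0.4434 -0.2486  0.1379] toolx ang -177.28 tilt [-2.4e-03  6.0e-04 -1.0e+00] F [0.6 0.3 0.2] T [ 0.06  0.05 -0.06] w 0.623 q [ 0.73  0.19 -0.34  1.88  0.07  1.08 -1.16]
offset [-0.0237  0.008  -0.1476] yaw -57.28
```

View pics/s4.png

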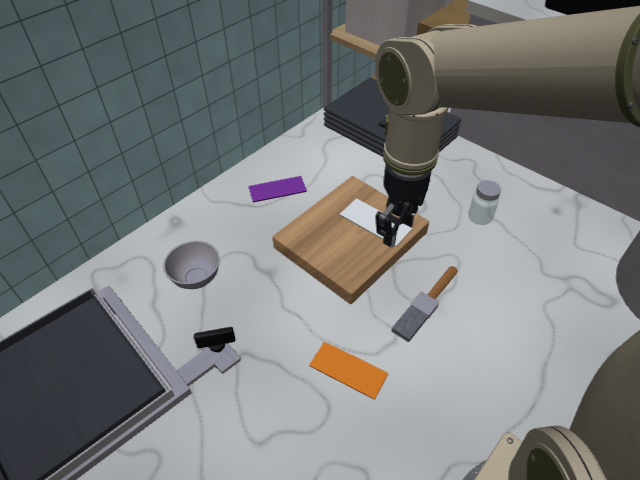

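The plate is held level at (377,222), slope about 0.005, with its underside about 12 mm below the TCP. Next I'll refine the foot axis and compute the transit.

```bash
python3 - <<'E'
from m import *
for n in("top","side"):
    c=manip.camera(n); P=cloud(c)
    near=(np.hypot(P[...,0]-.551,P[...,1]-.105)<.045)&(P[...,2]<.12)
    k=near&(P[...,2]>.1035); Q=P[k]; v=np.linalg.eigh(np.cov(Q[:,:2].T))[1][:,1]
    print(n,len(Q),"knob top z",np.percentile(Q[:,2],[50,95]),"mean",Q.mean(0),"rect",rect(c,k,.107),"pca",np.degrees(np.arctan2(v[1],v[0])))
    for q,z in (("knob_grip",.095),("sole_bottom",.011),("stand",0)):
        for r in manip.spot_point(c,q)[:1]: print(q,r["confidence"],ray(c,r["centre"],z))
    fr=(abs(P[...,2]-.05)<.006)&(abs(P[...,0]-.55)<.07)&(P[...,1]>.06)&(P[...,1]<.15)
    Q=P[fr]; th=np.radians(-6.2); L=(Q[:,:2]-[.551,.105])@np.array([[np.cos(th),-np.sin(th)],[np.sin(th),np.cos(th)]]); w=abs(L[:,1])<.015; print("lug local x",np.percentile(L[w,0],[1,99]),"y min",np.percentile(L[:,1],[1,3]))
E
python3 g.py .534 -.049 .12 263.8
```

```text
top 185 knob top z [0.1061 0.1092] mean [0.5526 0.1062 0.1063] rect [ 0.5527  0.1064  0.0642  0.0117 53.1245] pca 53.394106751863
knob_grip 0.81 [0.5571 0.1132 0.095 ]
stand 0.76 [0.5536 0.1097 0.    ]
lug local x [-0.0349  0.0387] y min [-0.0173 -0.0169]
side 265 knob top z [0.1069 0.1092] mean [0.5547 0.1064 0.1068] rect [ 0.5544  0.1069  0.0632  0.0142 52.5791] pca 53.240804556720086
knob_grip 0.62 [0.5483 0.1045 0.095 ]
stand 0.72 [0.5511 0.1046 0.    ]
lug local x [-0.0334  0.0192] y min [-0.0179 -0.0161]
t 8.25 pos [ 0.4428 -0.2482  0.1365] toolx ang -177.28 tilt [-0.0045  0.0021 -1.    ] F [-1.  -0.5  0.7] T [ 0.01 -0.01  0.04] w 0.619 q [ 0.73  0.2  -0.34  1.88  0.07  1.08 -1.16]
offset [-0.1006  0.0165 -0.1946] yaw -81.08
```

Emit:
{"fn": "move_arm", "kwargs": {"increments": [{"offset":[-0.01,0,-0.019],"yaw":-6.8,"jaw":150},{"offset":[-0.02,0,-0.038],"yaw":-13.6,"jaw":150},{"offset":[-0.03,0,-0.057],"yaw":-20.4,"jaw":150},{"offset":[-0.04,0,-0.076],"yaw":-27.2,"jaw":150},{"offset":[-0.05,0,-0.096],"yaw":-34,"jaw":150},{"offset":[-0.06,0,-0.116],"yaw":-40.8,"jaw":150},{"offset":[-0.07,0,-0.136],"yaw":-47.6,"jaw":150},{"offset":[-0.08,0,-0.156],"yaw":-54.4,"jaw":150},{"offset":[-0.092,0,-0.178],"yaw":-61.2,"jaw":150},{"offset":[-0.1026,0,-0.197],"yaw":-68,"jaw":150}]}}

```text
clock: 9.08
position: [0.5364, -0.0451, 0.1365]
ee_rot: [-0.412, 0.577, -0.574, 0.41]
ft_force: [-0.1, 0.1, -0.6]
grip_width: 0.626
```

```bash
python3 g.py .536 -.047 .12 263.8 .536 -.047 .045 263.8
```

```text
t 9.08 pos [ 0.5364 -0.0451  0.1365] toolx ang -108.93 tilt [-0.0045  0.0024 -1.    ] F [-0.1  0.1 -0.6] T [ 0.01 -0.02 -0.01] w 0.626 q [ 0.53  0.3  -0.61  1.8   0.19  1.11 -0.47]
offset [0.002  0.0165 0.0003] yaw -12.73
offset [0.002  0.0914 0.0007] yaw -12.73
```

Emit:
{"fn": "move_arm", "kwargs": {"increments": [{"offset":[0.002,0,0],"yaw":-6.5,"jaw":150},{"offset":[0.002,0.01,0],"yaw":-12.7,"jaw":150},{"offset":[0.002,0.035,0],"yaw":-12.7,"jaw":150},{"offset":[0.002,0.06,0],"yaw":-12.7,"jaw":150},{"offset":[0.002,0.085,0],"yaw":-12.7,"jaw":150},{"offset":[0.002,0.1,0],"yaw":-12.7,"jaw":150},{"offset":[0.002,0.11,0],"yaw":-12.7,"jaw":150},{"offset":[0.002,0.115,0],"yaw":-12.7,"jaw":150},{"offset":[0.002,0.115,0],"yaw":-12.7,"jaw":150}]}}

```text
clock: 9.83
position: [0.5349, -0.0466, 0.0208]
ee_rot: [-0.473, 0.528, -0.524, 0.471]
ft_force: [-0.7, 0.2, -0.3]
grip_width: 0.625
```

```bash
python3 - <<'E'
from m import *
held("side");held("top")
E
python3 g.py .536 -.047 .0145 263.8 .5438 .0225 .0145 263.8
```

```text
side 11284 slope [0.0065 0.0116] plate top at tcp rel z -0.0184281368360538 res 0.0024413769232826607 rect [ 0.5272 -0.0265  0.2997  0.2564 21.0765]
top 4754 slope [-0.0011  0.0018] plate top at tcp rel z -0.022076582752266236 res 0.001546421593154421 rect [ 0.5505 -0.1195  0.2907  0.0806 10.9119]
t 9.93 pos [ 0.5359 -0.0466  0.0222] toolx ang -96.22 tilt [-0.0034  0.0023 -1.    ] F [-0.   0.5 -0.6] T [-0.02 -0.01 -0.05] w 0.624 q [ 0.51  0.46 -0.59  1.88  0.32  0.9  -0.35]
offset [0.0004 0.0077 0.0002] yaw -0.02
offset [-0.0696  0.0079  0.0004] yaw -0.02
```

Emit:
{"fn": "move_arm", "kwargs": {"increments": [{"offset":[0,0.004,0],"yaw":0,"jaw":150},{"offset":[0,0.0065,0],"yaw":0,"jaw":150},{"offset":[0,0.0075,0],"yaw":0,"jaw":150},{"offset":[0,0.0075,0],"yaw":0,"jaw":150},{"offset":[0,0.0075,0],"yaw":0,"jaw":150}]}}

```text
clock: 10.35
position: [0.5358, -0.0466, 0.0148]
ee_rot: [-0.472, 0.528, -0.525, 0.472]
ft_force: [-0.3, -0.6, 0.1]
grip_width: 0.624
```

```bash
python3 - <<'E'
from m import *
o=manip.get_obs()["position"]
for n in ("side","top"):
    c=manip.camera(n); P=cloud(c); im=c["pixels"].astype(int)
    d=np.array([.108,.994]); u=(P[...,:2]-o[:2])@d; w=(P[...,:2]-o[:2])@np.array([.994,-.108])
    for a in (.02,.04,.06,.08,.1):
        m=(abs(u-a)<.008)&(abs(w)<.015)&(P[...,2]<.035); b=(abs(u-a)<.008)&(abs(w-.05)<.01)&(P[...,2]<.035); print(n,a,m.sum(),np.median(P[m][:,2]),"bench",np.median(P[b][:,2]))
save(c,"t5")
E
python3 g.py .5438 .0225 .0145 263.8
```

```text
side 0.02 112 0.008309012558910579 bench 0.0005034308767956534
side 0.04 117 0.008036961370250312 bench 0.0005411010262434973
side 0.06 116 0.008102527451758521 bench 0.00028276043246342993
side 0.08 121 0.008374219077763055 bench 0.0004902250814562484
side 0.1 128 0.008158679866259885 bench 0.0006837792510500666
top 0.02 0 nan bench nan
top 0.04 0 nan bench nan
top 0.06 0 nan bench nan
top 0.08 0 nan bench nan
top 0.1 0 nan bench nan
t 10.45 pos [ 0.5359 -0.0466  0.0149] toolx ang -96.23 tilt [-0.0032  0.0023 -1.    ] F [-0.6 -0.9 -0.6] T [-0.02  0.03 -0.04] w 0.626 q [ 0.5   0.47 -0.59  1.88  0.33  0.89 -0.35]
offset [-0.0696  0.0005  0.0004] yaw -0.03
  return _methods._mean(a, axis=axis, dtype=dtype,
  ret = ret.dtype.type(ret / rcount)
```

The plate top is level at about 7.8 mm and the sole is at about 11 mm, so I can slide it in.

Emit:
{"fn": "move_arm", "kwargs": {"increments": [{"offset":[-0.008,0.0003,0],"yaw":0,"jaw":150},{"offset":[-0.016,0.0003,0],"yaw":0,"jaw":150},{"offset":[-0.024,0.0003,0],"yaw":0,"jaw":150},{"offset":[-0.032,0.0003,0],"yaw":0,"jaw":150},{"offset":[-0.04,0.0003,0],"yaw":0,"jaw":150},{"offset":[-0.048,0.0003,0],"yaw":0,"jaw":150},{"offset":[-0.056,0.0003,0],"yaw":0,"jaw":150},{"offset":[-0.063,0.0003,0],"yaw":0,"jaw":150},{"offset":[-0.0696,0.0003,0.0003],"yaw":0,"jaw":150},{"offset":[-0.0696,0.0003,0.0003],"yaw":0,"jaw":150}]}}

```text
clock: 11.28
position: [0.5439, 0.0244, 0.0148]
ee_rot: [-0.473, 0.527, -0.524, 0.473]
ft_force: [-0.0, 0.1, -0.5]
grip_width: 0.622
```

```bash
python3 g.py .5438 .0225 .0132 263.8; python3 - <<'E'
from m import *
c=manip.camera("side"); save(c,"s6"); cv2.imwrite("pics/s6c.png",cv2.resize(c["pixels"][230:430,140:380,::-1],None,fx=3,fy=3))
E
```

```text
t 11.28 pos [0.5439 0.0244 0.0148] toolx ang -96.12 tilt [-0.003   0.0031 -1.    ] F [-0.   0.1 -0.5] T [ 0.05 -0.01 -0.  ] w 0.622 q [ 0.38  0.49 -0.6   1.87  0.34  0.9  -0.49]
offset [0.0019 0.0016 0.0001] yaw 0.08
```

View pics/s6c.png

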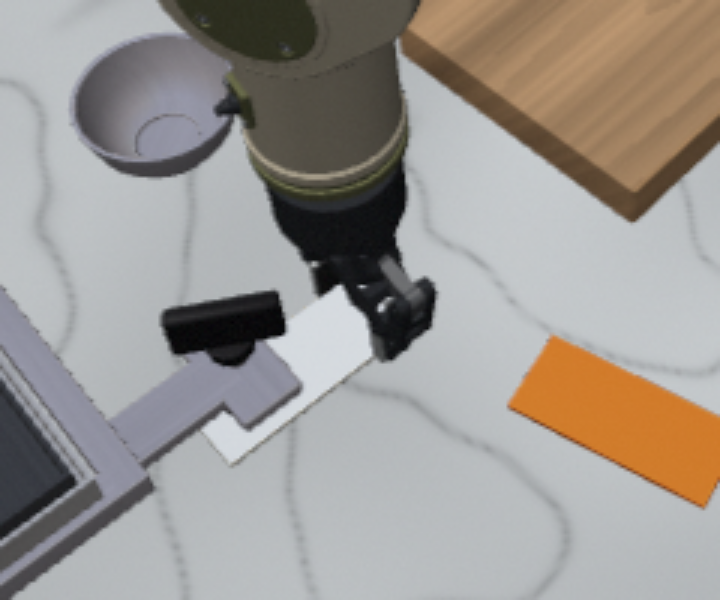

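The plate reaches under the lug, with its far corner visible at about (217,385) beyond it, and nothing else has moved. Lower the last bit and release.

Emit:
{"fn": "move_arm", "kwargs": {"increments": [{"offset":[0,0.001,0],"yaw":0,"jaw":150},{"offset":[0,0.0014,0],"yaw":0,"jaw":150},{"offset":[0,0.0014,0],"yaw":0,"jaw":120},{"offset":[0,0.0014,0],"yaw":0,"jaw":80},{"offset":[0,0.0014,0],"yaw":0,"jaw":60},{"offset":[0,0.0014,0],"yaw":0,"jaw":60},{"offset":[0,-0.01,0],"yaw":0,"jaw":60},{"offset":[0,-0.04,0],"yaw":0,"jaw":60},{"offset":[0,-0.08,0],"yaw":0,"jaw":60},{"offset":[0,-0.12,0],"yaw":0,"jaw":60}]}}

```text
clock: 12.17
position: [0.5434, 0.0233, 0.1364]
ee_rot: [-0.473, 0.528, -0.524, 0.472]
ft_force: [1.1, -0.2, -0.0]
grip_width: 0.77
```

```bash
python3 - <<'E'
from m import *
c=manip.camera("side"); save(c,"s7")
im=c["pixels"].astype(int); P=cloud(c)
th=np.radians(-6.2); B=np.array([[np.cos(th),-np.sin(th)],[np.sin(th),np.cos(th)]])
L=(P[...,:2]-[.553,.107])@B
m=(P[...,2]>.0028)&(P[...,2]<.010)&(abs(L[...,0])<.06)&(L[...,1]>-.14)&(L[...,1]<.06)
Q=L[m]; print(len(Q),"z",np.median(P[m][:,2]),"local x",np.percentile(Q[:,0],[1,99]),"y",np.percentile(Q[:,1],[1,99]), "rect",rect(c,m,.005))
E
python3 g.py .553 .107 .15 263.8
```

```text
1494 z 0.005234417764790333 local x [-0.0555  0.0518] y [-0.1302  0.0389] rect [ 0.55    0.0718  0.1323  0.0602 82.598 ]
t 12.22 pos [0.5475 0.0241 0.1449] toolx ang -96.11 tilt [ 0.0062  0.0027 -1.    ] F [4.8 1.5 7.3] T [ 0.06 -0.3  -0.01] w 0.765 q [ 0.45  0.32 -0.67  1.77  0.21  1.12 -0.4 ]
offset [-0.0831 -0.0048 -0.0033] yaw 0.09
```

The plate lies flat: top z ≈ 5 mm, far end about 30 mm past the axis, lateral error under 1 mm. Next I'll go above the knob, turning the wrist counter-clockwise to leave range for the clockwise turn.

Emit:
{"fn": "move_arm", "kwargs": {"increments": [{"offset":[0,-0.02,0],"yaw":-5,"jaw":60},{"offset":[-0.01,-0.03,0],"yaw":-12,"jaw":60},{"offset":[-0.02,-0.03,0],"yaw":-19,"jaw":80},{"offset":[-0.03,-0.03,-0.001],"yaw":-26,"jaw":100},{"offset":[-0.04,-0.03,-0.001],"yaw":-33,"jaw":120},{"offset":[-0.05,-0.03,-0.002],"yaw":-40,"jaw":130},{"offset":[-0.06,-0.03,-0.002],"yaw":-47,"jaw":130},{"offset":[-0.07,-0.03,-0.003],"yaw":-54,"jaw":130},{"offset":[-0.08,-0.03,-0.003],"yaw":-61,"jaw":130},{"offset":[-0.083,-0.03,-0.003],"yaw":-68,"jaw":130}]}}

```text
clock: 13.05
position: [0.553, 0.1086, 0.1761]
ee_rot: [-0.685, 0.167, -0.171, 0.688]
ft_force: [-0.2, 0.1, -0.5]
grip_width: 0.491
```

```bash
python3 g.py .553 .107 .165 53.3
```

```text
t 13.05 pos [0.553  0.1086 0.1761] toolx ang -27.66 tilt [ 0.0069  0.0034 -1.    ] F [-0.2  0.1 -0.5] T [-0.02 -0.    0.02] w 0.491 q [ 0.46  0.38 -0.89  1.69  0.31  1.22  0.59]
offset [ 0.0007  0.0111 -0.0015] yaw -80.96
```

Emit:
{"fn": "move_arm", "kwargs": {"increments": [{"offset":[0,0,-0.001],"yaw":-7,"jaw":130},{"offset":[0,0,-0.001],"yaw":-14,"jaw":130},{"offset":[0,0,-0.001],"yaw":-21,"jaw":130},{"offset":[0,0,-0.001],"yaw":-28,"jaw":130},{"offset":[0,0,-0.001],"yaw":-35,"jaw":130},{"offset":[0,0,-0.001],"yaw":-42,"jaw":130},{"offset":[0,0,-0.001],"yaw":-49,"jaw":130},{"offset":[0,0,-0.001],"yaw":-56,"jaw":130},{"offset":[0,0,-0.001],"yaw":-63,"jaw":130},{"offset":[0,0,-0.001],"yaw":-70,"jaw":130}]}}

```text
clock: 13.88
position: [0.5525, 0.1076, 0.1768]
ee_rot: [-0.659, -0.26, 0.255, 0.659]
ft_force: [-0.2, -0.2, -0.5]
grip_width: 0.493
```

```bash
python3 g.py .553 .107 .135 53.3 .553 .107 .093 53.3
```

```text
t 13.88 pos [0.5525 0.1076 0.1768] toolx ang 42.69 tilt [ 0.0074  0.0029 -1.    ] F [-0.2 -0.2 -0.5] T [-0.03 -0.05  0.05] w 0.493 q [ 0.62  0.47 -1.12  1.68  0.44  1.26  1.72]
offset [-0.0003  0.0418 -0.0007] yaw -10.61
offset [-0.0006  0.0838 -0.0005] yaw -10.61
```

Emit:
{"fn": "move_arm", "kwargs": {"increments": [{"offset":[0,0,-0.0005],"yaw":-6,"jaw":130},{"offset":[0,0.005,-0.0005],"yaw":-10.6,"jaw":130},{"offset":[-0.0005,0.025,-0.0005],"yaw":-10.6,"jaw":130},{"offset":[-0.0005,0.045,-0.0005],"yaw":-10.6,"jaw":130},{"offset":[-0.0005,0.06,-0.0005],"yaw":-10.6,"jaw":130},{"offset":[-0.0005,0.075,-0.0005],"yaw":-10.6,"jaw":130},{"offset":[-0.0005,0.0835,-0.0005],"yaw":-10.6,"jaw":130},{"offset":[-0.0005,0.0838,-0.0005],"yaw":-10.6,"jaw":130},{"offset":[-0.0005,0.0838,-0.0005],"yaw":-10.6,"jaw":130}]}}

```text
clock: 14.63
position: [0.5531, 0.1073, 0.0931]
ee_rot: [0.632, 0.32, -0.314, -0.632]
ft_force: [-1.1, 0.8, -0.1]
grip_width: 0.488
```

```bash
python3 g.py .553 .107 .093 53.3; python3 - <<'E'
from m import *
c=manip.camera("side"); cv2.imwrite("pics/s8c.png",cv2.resize(c["pixels"][230:430,140:340,::-1],None,fx=3,fy=3))
E
```

```text
t 14.63 pos [0.5531 0.1073 0.0931] toolx ang 53.30 tilt [ 0.007  0.003 -1.   ] F [-1.1  0.8 -0.1] T [-0.03 -0.02 -0.02] w 0.488 q [ 0.58  0.58 -1.08  1.76  0.56  1.14  1.82]
offset [-0.0002  0.0001 -0.0001] yaw -0.00
```

View pics/s8c.png

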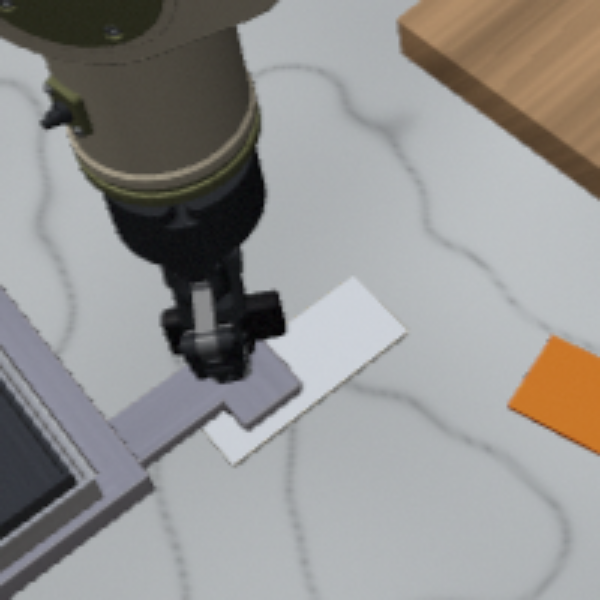

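The crop shows the fingers on both sides of the wing, which sticks out either side at (175,325) and (270,312). The plate lies free and flat beneath. Close on the wing.

Emit:
{"fn": "move_arm", "kwargs": {"increments": [{"offset":[0,0,0],"yaw":0,"jaw":190},{"offset":[0,0,0],"yaw":0,"jaw":235},{"offset":[0,0,0],"yaw":0,"jaw":235},{"offset":[0,0,0],"yaw":0,"jaw":235},{"offset":[0,0,0],"yaw":0,"jaw":235},{"offset":[0,0,0],"yaw":0,"jaw":235}], "squeeze": 40}}

```text
clock: 15.18
position: [0.5545, 0.1072, 0.0947]
ee_rot: [0.633, 0.321, -0.313, -0.631]
ft_force: [1.6, -2.1, 5.7]
grip_width: 0.132
```

```bash
python3 g.py .553 .107 .093 53.3
```

```text
t 15.18 pos [0.5545 0.1072 0.0947] toolx ang 53.26 tilt [ 0.0103  0.0031 -0.9999] F [ 1.6 -2.1  5.7] T [-0.29 -0.35  0.12] w 0.132 q [ 0.58  0.58 -1.08  1.76  0.56  1.14  1.82]
offset [-0.001   0.0017  0.0011] yaw -0.04
```

Emit:
{"fn": "move_arm", "kwargs": {"increments": [{"offset":[0,0.0003,0],"yaw":4,"jaw":235},{"offset":[0,0.0005,0],"yaw":10,"jaw":235},{"offset":[0,0.0008,0],"yaw":16,"jaw":235},{"offset":[0,0.001,0],"yaw":22,"jaw":235},{"offset":[0,0.0012,0],"yaw":28,"jaw":235},{"offset":[0,0.0015,0],"yaw":34,"jaw":235},{"offset":[0,0.0017,0],"yaw":40,"jaw":235},{"offset":[0,0.002,0],"yaw":46,"jaw":235},{"offset":[0,0.0022,0],"yaw":52,"jaw":235},{"offset":[0,0.0025,0],"yaw":58,"jaw":235}]}}

```text
clock: 16.02
position: [0.5546, 0.107, 0.0923]
ee_rot: [-0.705, 0.027, -0.035, 0.708]
ft_force: [0.5, -0.3, -0.1]
grip_width: 0.138
```

```bash
python3 g.py .553 .107 .0915 -6.7
```

```text
t 16.02 pos [0.5546 0.107  0.0923] toolx ang -5.04 tilt [ 0.0106  0.0029 -0.9999] F [ 0.5 -0.3 -0.1] T [-0.32 -0.18  0.04] w 0.138 q [ 0.45  0.49 -0.88  1.77  0.43  1.08  0.9 ]
offset [-0.0016  0.0008 -0.0002] yaw 1.66
```

Emit:
{"fn": "move_arm", "kwargs": {"increments": [{"offset":[0,0.0003,0],"yaw":6,"jaw":235},{"offset":[0,0.0005,0],"yaw":12,"jaw":235},{"offset":[0,0.0008,0],"yaw":18,"jaw":235},{"offset":[0,0.001,0],"yaw":24,"jaw":235},{"offset":[0,0.0012,0],"yaw":30,"jaw":235},{"offset":[0,0.0015,0],"yaw":36,"jaw":235},{"offset":[0,0.0017,0],"yaw":42,"jaw":235},{"offset":[0,0.002,0],"yaw":48,"jaw":235},{"offset":[0,0.0022,0],"yaw":54,"jaw":235},{"offset":[0,0.0025,0],"yaw":60,"jaw":235}]}}

```text
clock: 16.85
position: [0.5546, 0.1069, 0.0898]
ee_rot: [-0.593, 0.379, -0.384, 0.598]
ft_force: [1.3, -1.5, 1.1]
grip_width: 0.133
```

```bash
python3 g.py .553 .107 .0885 -90.2
```

```text
t 16.85 pos [0.5546 0.1069 0.0898] toolx ang -65.32 tilt [ 0.0105  0.0025 -0.9999] F [ 1.3 -1.5  1.1] T [-0.5  -0.05  0.15] w 0.133 q [ 0.3   0.43 -0.69  1.78  0.31  1.04 -0.07]
offset [-0.0008  0.0013 -0.0014] yaw 24.88
```

Emit:
{"fn": "move_arm", "kwargs": {"increments": [{"offset":[0,0.0002,0],"yaw":5,"jaw":235},{"offset":[0,0.0004,0],"yaw":10,"jaw":235},{"offset":[0,0.0006,0],"yaw":15,"jaw":235},{"offset":[0,0.0008,0],"yaw":19,"jaw":235},{"offset":[0,0.0008,0],"yaw":19,"jaw":235},{"offset":[0,0.0008,0],"yaw":19,"jaw":235}]}}

```text
clock: 17.35
position: [0.5545, 0.1069, 0.089]
ee_rot: [-0.522, 0.472, -0.476, 0.528]
ft_force: [1.3, -0.0, -0.4]
grip_width: 0.137
```

```bash
python3 g.py .553 .107 .0885 -99
```

```text
t 17.35 pos [0.5545 0.1069 0.089 ] toolx ang -84.19 tilt [ 0.0105  0.0023 -0.9999] F [ 1.3 -0.  -0.4] T [-0.38 -0.13 -0.12] w 0.137 q [ 0.25  0.41 -0.63  1.78  0.28  1.03 -0.38]
offset [-0.0003  0.0005 -0.0015] yaw 14.81
```

Emit:
{"fn": "move_arm", "kwargs": {"increments": [{"offset":[0,0.0002,0],"yaw":5,"jaw":235},{"offset":[0,0.0003,0],"yaw":9,"jaw":235},{"offset":[0,0.0005,0],"yaw":12,"jaw":235},{"offset":[0,0.0006,0],"yaw":14.3,"jaw":235},{"offset":[0,0.0006,0],"yaw":14.3,"jaw":235},{"offset":[0,0.0006,0],"yaw":14.3,"jaw":235}]}}

```text
clock: 17.85
position: [0.5545, 0.1069, 0.0884]
ee_rot: [0.459, -0.533, 0.537, -0.466]
ft_force: [1.3, -0.5, 1.0]
grip_width: 0.133
```

```bash
python3 g.py .553 .107 .0885 -99
```

```text
t 17.85 pos [0.5545 0.1069 0.0884] toolx ang -98.33 tilt [ 0.0103  0.0023 -0.9999] F [ 1.3 -0.5  1. ] T [-0.41  0.08 -0.11] w 0.133 q [ 0.22  0.4  -0.58  1.78  0.26  1.02 -0.61]
offset [ 0.0001 -0.0001 -0.0015] yaw 0.67
```

Release, rise clear and move aside, then check.

Emit:
{"fn": "move_arm", "kwargs": {"increments": [{"offset":[0,0,0],"yaw":0,"jaw":200},{"offset":[0,0,0],"yaw":0,"jaw":140},{"offset":[0,0,0],"yaw":0,"jaw":130},{"offset":[0,-0.002,0],"yaw":0,"jaw":130},{"offset":[0,-0.03,0],"yaw":0,"jaw":130},{"offset":[0,-0.07,0],"yaw":0,"jaw":130},{"offset":[0,-0.11,0],"yaw":0,"jaw":130},{"offset":[0.03,-0.13,0],"yaw":0,"jaw":130},{"offset":[0.07,-0.13,0],"yaw":0,"jaw":130},{"offset":[0.11,-0.13,0],"yaw":0,"jaw":130}]}}

```text
clock: 18.68
position: [0.5377, -0.0024, 0.2201]
ee_rot: [0.459, -0.532, 0.537, -0.467]
ft_force: [1.0, -1.1, -0.9]
grip_width: 0.486
```

Emit:
{"fn": "move_arm", "kwargs": {"increments": [{"offset":[0.04,0,0],"yaw":0,"jaw":130},{"offset":[0.08,0,0],"yaw":0,"jaw":130},{"offset":[0.12,0,0],"yaw":0,"jaw":130},{"offset":[0.15,0,0],"yaw":0,"jaw":130},{"offset":[0.16,0,0],"yaw":0,"jaw":130},{"offset":[0.16,0,0],"yaw":0,"jaw":130}]}}

```text
clock: 19.18
position: [0.5141, -0.1641, 0.2193]
ee_rot: [0.458, -0.533, 0.538, -0.466]
ft_force: [0.4, -0.1, -0.1]
grip_width: 0.492
```

```bash
python3 g.py; python3 - <<'E'
from m import *
th=np.radians(-6.2); B=np.array([[np.cos(th),-np.sin(th)],[np.sin(th),np.cos(th)]])
for n in("top","side"):
    c=manip.camera(n); P=cloud(c)
    near=(np.hypot(P[...,0]-.553,P[...,1]-.107)<.045)&(P[...,2]<.12)
    for zc in (.096,.098):
        k=near&(P[...,2]>zc); Q=P[k]
        if len(Q)<20: print(n,"few",len(Q)); continue
        v=np.linalg.eigh(np.cov(Q[:,:2].T))[1][:,1]
        print(n,len(Q),"top z",np.median(Q[:,2]),"mean",Q.mean(0),"rect",rect(c,k,.1005),"pca",np.degrees(np.arctan2(v[1],v[0]))%180)
    L=(P[...,:2]-[.553,.107])@B
    m=(P[...,2]>.0028)&(P[...,2]<.010)&(abs(L[...,0])<.045)&(L[...,1]>-.13)&(L[...,1]<.06); print("plate",rect(c,m,.005),np.median(P[m][:,2]))
    if n=="top": save(c,"tE")
    else: save(c,"sE"); cv2.imwrite("pics/sEc.png",cv2.resize(c["pixels"][280:430,140:340,::-1],None,fx=4,fy=4,interpolation=cv2.INTER_CUBIC))
E
```

```text
t 19.18 pos [ 0.5141 -0.1641  0.2193] toolx ang -98.42 tilt [ 0.0135  0.0016 -0.9999] F [ 0.4 -0.1 -0.1] T [ 0.05  0.03 -0.02] w 0.492 q [ 0.63  0.19 -0.44  1.72  0.08  1.24  0.02]
top 206 top z 0.09963365038184582 mean [0.5528 0.1066 0.0996] rect [ 0.5526  0.1067  0.0636  0.0121 82.1203] pca 81.4726187022396
top 163 top z 0.10013221053260898 mean [0.5531 0.107  0.1003] rect [ 0.5526  0.1073  0.0624  0.0119 82.1205] pca 81.2514729845246
plate [ 0.5447  0.051   0.0916  0.0577 86.2745] 0.004876808845200437
side 276 top z 0.10043170097945939 mean [0.5545 0.1066 0.1002] rect [ 0.5542  0.1065  0.0635  0.0151 78.982 ] pca 80.91095443855644
side 244 top z 0.1007135016266372 mean [0.555  0.1069 0.1006] rect [ 0.5547  0.1063  0.0635  0.0129 80.7484] pca 81.13145791469658
plate [ 0.5517  0.0714  0.1311  0.0618 83.3902] 0.005384689067380071
```

View pics/sEc.png

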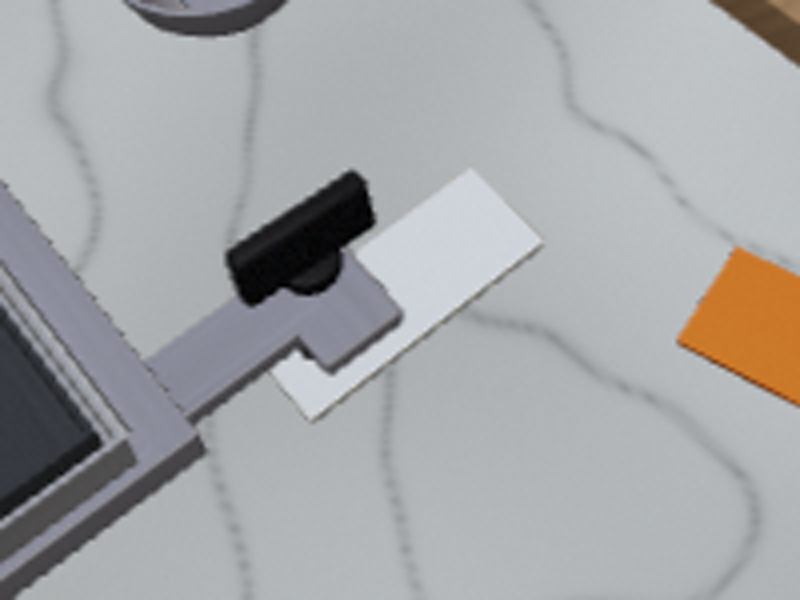

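View pics/tE.png

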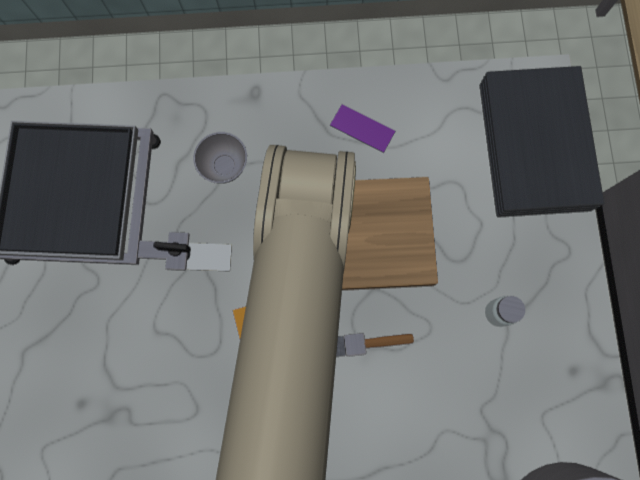

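The side crop shows the plate flat on the bench under the lug, from (470,170) to (312,420), with the wing along it. The top view shows the bowl, brush, jar and coloured plates at their original pixels, where the arm doesn't hide them. The bar angle of about 81.4° gives knob ≈ 4.75 rad, which is about 0.35 mm past touch or roughly 2.5 N. I'm handing in.

```bash
python3 -c "
from workcell import manip
print(manip.hand_in())"
```

```text
the job is handed in; nothing more can be done
None
```

The plate is under the foot and the sole rests lightly on it. I handed the job in at about 20 s on the robot's clock.

**What I did**
- **Slide and pinch:** I pushed the white plate until its end stuck out about 28 mm over the board's near edge. I then pinched it across its width and lifted it off level.
- **Placing:** I slid it under the foot from the stand's open -y side and released it on the bench.
- **Knob:** I turned the wing about 152° clockwise in one grip, let go, and moved the arm clear.

**Last checks**
- **Plate:** It lies flat, with its top at about 5 mm. Its far end is about 30 mm past the foot's axis and it is centred sideways to about 1 mm, so the whole 17 mm sole radius is over it. The final top-camera fit caught only the visible part of the plate. I relied on the side camera, where the fit matched the size of the whole plate.
- **Knob:** The wing angle of 81 to 82° puts the knob at about 4.75 rad. That is about 0.35 mm past first touch, or roughly 2 to 3 N. The measured knob top, 100.1 to 100.7 mm, agrees with the expected 100.65 mm.
- **Limits of that check:** I worked out the contact from the knob angle and the given dimensions. The wrist force did not show it directly, and the lug hides the sole from both cameras.
- **Bystanders:** In the last pictures the bowl, brush, jar and look-alike plates appear where they started. In the last top view the arm hid part of the brush and the orange plate.

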